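# Drip and hang the wash basket

### The arm

A 6-joint arm with a two-finger parallel gripper is mounted at the origin on a cart in front of the work surface, level with it; the furniture and walls round the work are solid. World frame = base frame: x ahead of the robot, y to its left, z up, the work surface at z = 0. Lengths are in m, angles in rad, forces in N, time in s.
With the tool pointing down it reaches from about 0.225 to 0.875 m from the base axis. Payload 3.4 kg.
Tool frame: the origin (TCP) lies midway between the tips of the shut fingers; the grasp point (between the pads) lies 19 mm behind it; z points along the fingers, y is the line along which they close (so a half turn about z gives the same grasp; the last joint's range is limited). The gripper opens to 85 mm and grips with 20 to 120 N. Pads are 22 mm wide; open, the fingers measure 114 mm over their backs; the gripper's body (76 mm by 85 mm) begins 54 mm behind the grasp point. The pads swing forward as they close: fully open they stand 13 mm farther back than shut.
Start: joints at [1.134, 0.276, 1.505, -0, 1.361, -0.121], TCP at [0.179, 0.547, 0.231] pointing down, gripper open.
Joint ranges: [-2.89, 2.89], [-0.75, 2.08], [0.22, 2.7], [-1.18, 4.32], [0.11, 2.71], [-2.7, 2.7]. Speed limits (rad/s): [2.57, 2.57, 3.14, 3.14, 3.14, 3.14].

### API

Orientations are given as a unit quaternion [w, x, y, z].
In Python, from rig import * gives the robot as it stands.
- The arm moves only by the tool apply_moves, never from a script. Its argument "steps" is one flat list of numbers, 4 for each row, row after row: the shift along the world's x, y, z in cm, then the turn about the world's z in degrees. A call has 1 to 8 rows; each row is the pose to reach, as a shift and turn from the pose commanded when the call began; what a row does not reach only later rows make up. A row lasts 1/12 s, in which the tool goes at most 41.7 mm and 7.16 degrees, less where a joint would pass 70% of its speed; a pose out of reach is approached as far as the arm can. A call with a gripper value outside its range is refused whole. "jaw" is the closure in counts, from 0 (fully open) to 255 (shut), set as the call begins (left out, the last holds). The fingers move at their own pace and stop on an object; "newtons" is the grip in N (left out, the last holds). Time passes only in rows, so rows that repeat a pose let the fingers close. It gives the time, the measured TCP pose, the force, the opening and the grip force at its end, in the units of the state.
- get_state(): the state, without advancing time (a new reading comes with each control period).
- get_image(name): name is "scene" or "top" or "wrist"; returns the picture (400x640x3 uint8, red, green, blue); there is no depth.
- calibration(name): a dict with "fx", "fy", "cx", "cy" (pixels), "xyz" and "rotation" of the camera in the world. Camera axes: x right, y up, looking along -z (the intrinsics and any distortion apply to the point x, -y, -z); pixel columns grow to the right and rows downward; lengths in m; the calibration is good to about 2 mm. The wrist camera is an equidistant fisheye: a pixel r from the principal point sees the ray r / f radians off the axis. A picture is of the moment at which its call begins: read the wrist's pose just before it. calibration takes no time and is no camera call; for the wrist camera it gives the pose at the moment of the call.
- sign_off(): hands the job in; it is judged then, once.
The state is a dict: "clock": time; "qpos": joint angles; "qd": joint speeds; "effort": joint torques, N m; "position": TCP position; "ee_rot": TCP orientation; "contact_force": force on the tool from outside, world axes, zero at the start; "moment": the same for the moment, N m; "width": finger opening in m; "gripper_force": force on a finger pad.
Only numpy, scipy, OpenCV 4.12 (cv2) and the standard library are available. Lean on these libraries where they do the work, as an engineer would, in place of code of your own. Each camera call takes 0.05 s, during which the arm holds its last target. There are 200 camera calls.

### The job

Take the small wash basket out of the white rinse tray with its bail still folded down, stand it on the middle of the black drip pad and let go. There swing its bail up until it stands upright by itself, and let go of it; then hang the basket by its bail on both prongs of the draining stand's hook, the basket hanging level and still. Never tip the basket far over, and leave the other things on the bench where they stand.

Things in the scene. Friction and masses are not known exactly. Their poses are not given: they have to be found in the camera images.
- basket: Loose open steel wash basket, 60 mm (its x) by 96 mm (its y), 50 mm high, about 0.41 kg with the gear and bushing fixed inside (up to 25 mm high). Origin: centre of its underside; z up. Its body can be gripped from above across x (60 mm) at the middle of its long walls. It starts standing in the tray, underside 3 mm above the bench, turned any way.
- bail_hinge (a point): Middle of the hinge axis of the basket's U-shaped bail, 44 mm above the centre of the basket's underside. The axis runs along the basket's y; the bail's 6 mm legs are hinged outside the middle of the two short walls, at y -55 and +55 mm.
- bail (a joint): Bail angle. At 0 it is folded to the basket's +x side, rising 0.35 rad above level: its bar 89 mm out from the basket's middle, 77 mm above its underside. It grows as the bail is lifted; upright is 1.22; at 2.44 it lies to the -x side. Light friction (0.02 N m) holds it at any angle; about 0.4 N at the bar moves it.
- bail_mid (a point): Middle of the bail's round bar (10 mm thick, 110 mm long, parallel to the basket's y, red sleeve at the middle), 95 mm from the hinge axis; with the bail upright 139 mm above the basket's underside. Folded, it overhangs freely: a fingertip leaning in can go under it from outside and lift it round.
- pad: Fixed flat black rubber drip pad with grey ribs, 150 by 150 mm, 3 mm thick. Origin: centre of its underside.
- pad_top (a point): Middle of the pad's upper face, 3 mm above the bench.
- tray: Fixed white rinse tray, 160 (x) by 140 (y) mm, walls 14 mm high. Origin: centre of its underside.
- stand: Fixed draining stand, nowhere higher than 225 mm. Origin on the bench right under the hang point; x points from the prongs' tips to the column. Base plate 12 mm thick, x -50 to 120, y -70 to 70 mm; 16 mm column at x +85 mm, with a crossbar 90 mm long along y at height 212 mm that carries the hook's two prongs.
- hang_point (a point): Where the middle of the bail's bar rests when hung (either way round): 209 mm above the bench, axes as the stand's, bar along y. The two 8 mm prongs, at y -32 and +32 mm, slope down from the crossbar, are level from x +12 to -10 mm, and turn up to red tips at x -24 mm, 224 mm high. Fingers holding the bar's middle fit between them (56 mm clear).
- setting_cylinder: Bystander, loose, to be left standing where it is: light grey cylinder with a black top, 42 mm across, 123 mm tall; origin: centre of its underside.
- end_cap: Bystander, loose, to be left standing where it is: grey turned flanged cap, 52 mm across, 18 mm high; origin: centre of its underside.
- blower: Bystander, loose, to be left standing where it is: red rubber bulb with a black nozzle up, 51 mm across, 110 mm tall; origin: centre of its underside.
- flange: Bystander, loose, to be left standing where it is: grey turned flange, 64 mm across, 26 mm high; origin: centre of its underside.
- oil_dropper: Bystander, loose, to be left standing where it is: small amber bottle with a black dropper top, 34 mm across, 102 mm tall; origin: centre of its underside.
- nut_m20: Bystander, loose, to be left standing where it is: steel hexagon nut, 35 mm across, 16 mm high; origin: centre of its underside.
Things that resemble listed ones, but are neither listed nor needed, are in the scene too. Several things have the shape of the pad; the one meant has the colours described above.

How it is judged:
By the outcome, as a careful person would: the job done as asked, in the order asked, and still so for the second after the job is handed in, with the robot touching nothing.
It also fails if it takes over 72 s, if anything falls off the work surface, if the arm or the gripper's body presses on something with over 40 N, if the wrist force passes 120 N, or if a joint passes its speed limit or range.

## Working session

There is one attempt and no reset: what is moved stays moved. The work goes in short steps, Python scripts to look and compute and a tool call to move; the robot and the scene stay as the last step left them, time stands still between calls to the robot, and variables do not carry over. Pictures are saved under pics/ and viewed, at most 13 in all, crops included, and the job is handed in when it is done.

Besides the shell and the picture viewer there is one more tool, called after "Emit:" by a JSON object that holds its "api" and its "payload", one argument or row to a line. apply_moves: Moves the arm, as the interface text tells. Its arguments: {"type":"object","properties":{"steps":{"type":"array","items":{"type":"number"}},"jaw":{"type":"number"},"newtons":{"type":"number"}},"required":["steps"]}

```bash
mkdir -p pics; ls; python3 - <<'E'
from rig import *
import cv2,numpy as np
s=get_state();print(s)
for n in("scene","top"):
    im=get_image(n);cv2.imwrite(f"pics/{n}0.png",im[:,:,::-1])
    c=calibration(n);print(n,c)
E
```

```text
pics
{'clock': 0.0, 'qpos': array([ 1.13399754e+00,  2.76589710e-01,  1.50616201e+00, -5.97042680e-06,
        1.36068325e+00, -1.20995483e-01]), 'qd': array([ 0.00172965,  0.00042532,  0.00044745,  0.00132266, -0.0002946 ,
        0.00060046]), 'effort': array([-2.07865764e-03, -4.16768754e+01, -2.45802927e+01, -4.58079194e-04,
        1.10911587e-02,  3.23379830e-06]), 'position': array([0.17835897, 0.54607195, 0.23043121]), 'ee_rot': array([-2.50784234e-04,  1.57245626e-01,  9.87559094e-01, -8.86366711e-04]), 'contact_force': array([-0.82745649,  0.12145274, -0.58772445]), 'moment': array([ 0.05758473, -0.00513764,  0.03258421]), 'gripper_force': 0.0, 'width': 0.08506744378784378}
scene {'fx': 380.40880235919485, 'fy': 380.40880235919485, 'cx': 322.3031218780752, 'cy': 196.29059287121436, 'xyz': array([-0.18474738, -0.65243796,  0.70797366]), 'rotation': array([ 0.78151236,  0.45860011, -0.21252931, -0.3657262 ])}
top {'fx': 397.13440552393274, 'fy': 397.13440552393274, 'cx': 317.83657095494203, 'cy': 192.9821089418617, 'xyz': array([ 0.42424776, -0.01712577,  1.28519554]), 'rotation': array([ 0.71552017,  0.03298031, -0.05554541, -0.69559895])}
```

View pics/scene0.png

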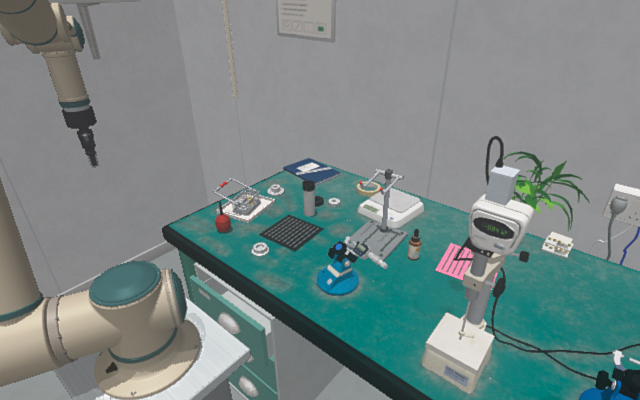

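View pics/top0.png

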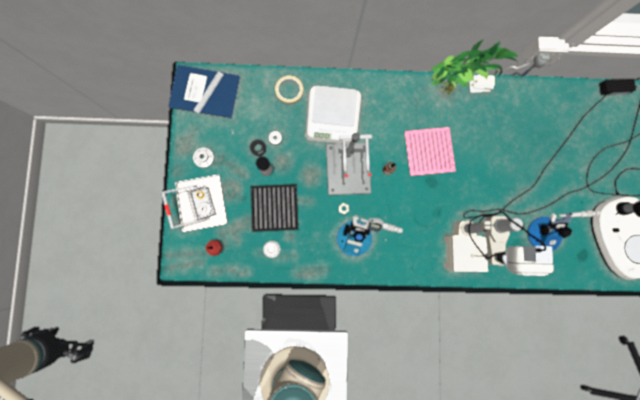

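The top view shows:
- **Basket:** in the white tray at (200,203), with the red sleeve at (167,210).
- **Black ribbed pad:** at (275,207). The pink one at (430,150) and the navy folder at (205,92) are look-alikes.
- **Draining stand:** at (350,165), with red tips near (346,175) and (368,174). The blue-based thing at (355,235) is a different device, and the white scale at (333,112) could pass for the tray.

Next is a close crop to check the choice.

```bash
cat > h.py <<'E'
import numpy as np,cv2
from rig import *
from scipy.spatial.transform import Rotation as R
def ray(n,u,v,c=None):
    c=c or calibration(n)
    w=c['rotation'];r=R.from_quat([w[1],w[2],w[3],w[0]])
    x=(u-c['cx'])/c['fx'];y=(v-c['cy'])/c['fy']
    if n=='wrist':
        t=np.hypot(x,y);k=np.sin(t)/max(t,1e-9);d=np.array([x*k,-y*k,-np.cos(t)])
    else: d=np.array([x,-y,-1.])
    d=r.apply(d);return np.array(c['xyz']),d/np.linalg.norm(d)
def onz(n,u,v,z,c=None):
    o,d=ray(n,u,v,c);return o+d*(z-o[2])/d[2]
def tri(*rs):
    A=sum(np.eye(3)-np.outer(d,d) for o,d in rs);b=sum((np.eye(3)-np.outer(d,d))@o for o,d in rs)
    return np.linalg.solve(A,b)
E
python3 - <<'E'
from h import *
a=cv2.imread('pics/top0.png');b=cv2.imread('pics/scene0.png')
A=cv2.resize(a[125:265,155:395],None,fx=3.3,fy=3.3,interpolation=cv2.INTER_CUBIC)
cv2.imwrite('pics/crop1.png',A)
B=cv2.resize(b[155:285,200:440],None,fx=3.3,fy=3.3,interpolation=cv2.INTER_CUBIC)
cv2.imwrite('pics/crop2.png',B)
for nm,im in(('top',a),('scene',b)):
    h=cv2.cvtColor(im,cv2.COLOR_BGR2HSV);m=(((h[...,0]<8)|(h[...,0]>172))&(h[...,1]>140)&(h[...,2]>90)).astype(np.uint8)
    n,l,s,c=cv2.connectedComponentsWithStats(m)
    print(nm,[(tuple(c[i].round(1)),s[i,4]) for i in range(1,n) if s[i,4]>3])
E
```

```text
top [((np.float64(166.9), np.float64(209.1)), np.int32(35)), ((np.float64(213.9), np.float64(247.3)), np.int32(154))]
scene [((np.float64(223.4), np.float64(183.8)), np.int32(15)), ((np.float64(360.2), np.float64(182.4)), np.int32(5)), ((np.float64(380.5), np.float64(188.5)), np.int32(4)), ((np.float64(220.9), np.float64(219.7)), np.int32(100))]
```

View pics/crop1.png

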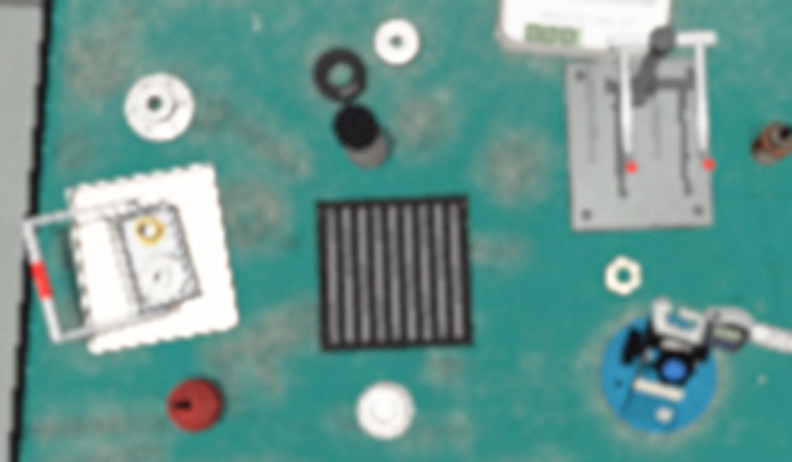

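View pics/crop2.png

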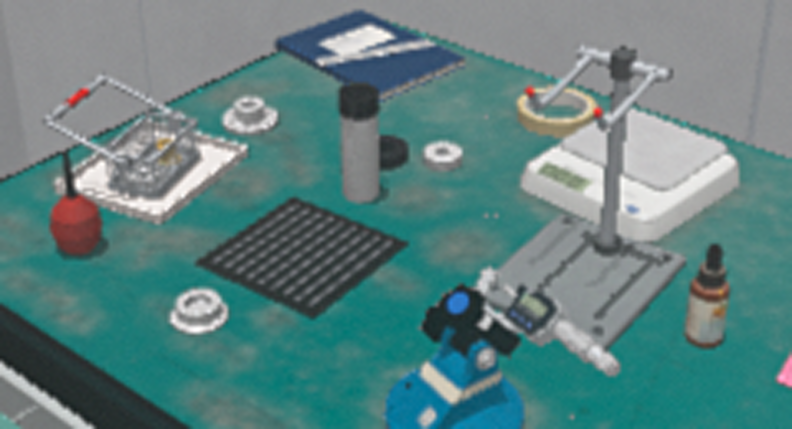

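The crops confirm the basket: steel, in the tray, with the bail and red sleeve folded towards +y. They also confirm the pad (black with grey ribs) and the stand's prongs, with red tips pointing at the robot. Now I'll compute poses.

```bash
python3 - <<'E'
from h import *
T=lambda x,y:(155+x/3.3,125+y/3.3)
S=lambda x,y:(200+x/3.3,155+y/3.3)
p=lambda n,a:print(n,np.round(a,4))
p('sleeve',tri(ray('top',166.9,209.1),ray('scene',223.4,183.8)))
p('sleeve z.08',onz('top',166.9,209.1,.08))
bar=[onz('top',*T(*q),.08)for q in((27,225),(57,338))];v=bar[0]-bar[1];p('bar ang',np.degrees(np.arctan2(v[1],v[0])))
rim=[onz('top',*T(*q),.053)for q in((120,212),(178,205),(200,295),(142,310))];p('rim ctr',np.mean(rim,0))
tr=[onz('top',*T(*q),.014)for q in((70,187),(210,166),(238,325),(93,351))];p('tray',np.mean(tr,0))
pc=[onz('top',*T(*q),.003)for q in((317,202),(467,197),(471,344),(322,350))];p('pad',np.mean(pc,0));p('pad ang',np.degrees(np.arctan2(*(pc[0]-pc[3])[[1,0]])))
a=tri(ray('top',346,175.9),ray('scene',360.2,182.4));b=tri(ray('top',369.8,175),ray('scene',380.5,188.5));p('tipL',a);p('tipR',b)
for n,q in(('L',(346,175.9)),('R',(369.8,175))): p(n,onz('top',*q,.222))
v=a-b;p('stand y ang',np.degrees(np.arctan2(v[1],v[0])))
for n,q,z in(('cyl',T(357,128),.123),('blower',T(195,405),.04),('cap',T(385,410),.018),('nut',T(622,275),.016),('dropper',T(775,142),.08)):p(n,onz('top',*q,z))
s=get_state();print(s['clock'])
E
```

```text
sleeve [0.5141 0.398  0.0819]
sleeve z.08 [0.514  0.3988 0.08  ]
bar ang 18.6394
rim ctr [0.5401 0.2981 0.053 ]
tray [0.5423 0.3148 0.014 ]
pad [0.5344 0.0826 0.003 ]
pad ang 4.5954
tipL [ 0.6078 -0.1248  0.2215]
tipR [ 0.6119 -0.1892  0.2226]
L [ 0.6078 -0.1248  0.222 ]
R [ 0.6124 -0.1898  0.222 ]
stand y ang 93.604
cyl [0.6535 0.112  0.123 ]
blower [0.402  0.2604 0.04  ]
cap [0.4015 0.0852 0.018 ]
nut [ 0.5375 -0.1394  0.016 ]
dropper [ 0.6614 -0.2752  0.08  ]
0.1
```

Emit:
{"api": "apply_moves", "payload": {
  "steps": [2, -1, 0, -7, 5, -3, 0, -14, 8, -5, 0, -21, 11, -7, 0, -28, 14, -9, 0, -35, 17, -11, 0, -42, 20, -13, 0, -49, 23, -15, 0, -56],
  "jaw": 0
}}

```text
clock: 0.77
position: [0.4096, 0.3952, 0.231]
ee_rot: [-0.0, 0.605, 0.796, -0.0]
contact_force: [1.2, -0.3, 0.4]
width: 0.0855
gripper_force: 0.0
```

Emit:
{"api": "apply_moves", "payload": {
  "steps": [3, -2, 0, -7, 6, -4, 0, -14, 9, -6, -1, -21, 12, -8, -2, -28, 13, -8.3, -3, -35, 13.3, -8.3, -3, -42, 13.3, -8.3, -3, -49, 13.3, -8.3, -3, -56]
}}

```text
clock: 1.43
position: [0.5418, 0.3129, 0.2001]
ee_rot: [-0.0, 0.908, 0.419, -0.001]
contact_force: [0.5, -0.2, -0.0]
width: 0.0852
gripper_force: 0.0
```

Emit:
{"api": "apply_moves", "payload": {
  "steps": [0, 0, 0, -7, 0, 0, 0, -14, 0, 0, 0, -21, 0, 0, 0, -28, 0, 0, 0, -31.7, 0, 0, 0, -31.7]
}}

```text
clock: 1.93
position: [0.5413, 0.3135, 0.2008]
ee_rot: [0.0, 0.987, 0.158, -0.001]
contact_force: [-0.4, 0.6, -0.7]
width: 0.0856
gripper_force: 0.0
```

```bash
python3 - <<'E'
from h import *
s=get_state();c=calibration('wrist');im=get_image('wrist');print(s['clock'],s['position'],s['ee_rot'],s['qpos'],c)
np.save('w1.npy',c,allow_pickle=True);cv2.imwrite('pics/w1.png',im[:,:,::-1])
E
```

```text
1.9333 [0.54129035 0.31345247 0.20075912] [ 1.95035750e-04  9.87480466e-01  1.57740145e-01 -5.81014116e-04] [ 4.13766625e-01  3.69480401e-01  1.44126660e+00 -8.63441428e-05
  1.33206853e+00  1.66777991e+00] {'fx': 309.70691628693146, 'fy': 309.70691628693146, 'cx': 319.0072176825646, 'cy': 203.8480822936156, 'xyz': array([0.61574034, 0.33898927, 0.34523193]), 'rotation': array([ 0.80016196, -0.12516687,  0.09053916, -0.57954875])}
```

View pics/w1.png

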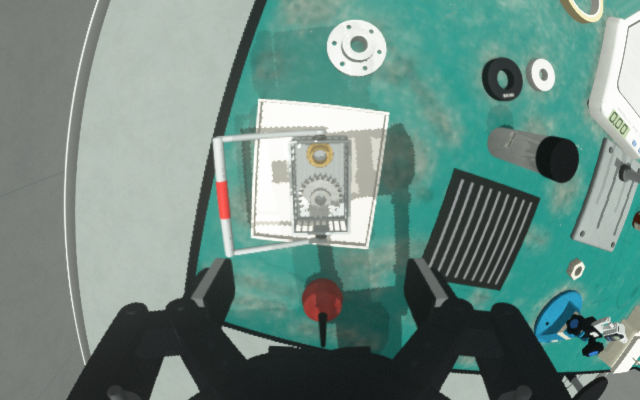

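The wrist view shows the basket rim from about (293,138) to (350,234), the bail bar ends at (218,139) and (230,255), and the red sleeve at (224,200). The blower is at (322,298) and the black pad at (482,230).

```bash
python3 - <<'E'
from h import *
c=np.load('w1.npy',allow_pickle=True).item()
b=[onz('wrist',*q,.08,c)for q in((218,139),(230,255))]
v=b[0]-b[1];print('bar',np.round(b,4),np.degrees(np.arctan2(v[1],v[0])),np.linalg.norm(v))
a=np.arctan2(v[1],v[0])+np.pi/2;m=np.mean(b,0);print('ctr from bar',m-.089*np.array([np.cos(a),np.sin(a),0]))
r=[onz('wrist',*q,.053,c)for q in((293,138),(348,138),(350,234),(292,235))]
print('rim',np.round(r,4),np.mean(r,0))
v=(r[0]-r[3]+r[1]-r[2])/2;print(np.degrees(np.arctan2(v[1],v[0])),np.linalg.norm(v))
pc=[onz('wrist',*q,.003,c)for q in((455,169),(539,197),(501,290),(424,276))];print('pad',np.mean(pc,0))
E
```

```text
bar [[0.5644 0.4161 0.08  ]
 [0.4571 0.3794 0.08  ]] 18.88509428681672 0.11332313645775156
ctr from bar [0.53954839 0.31356541 0.08      ]
rim [[0.5811 0.3534 0.053 ]
 [0.5973 0.3041 0.053 ]
 [0.5057 0.2692 0.053 ]
 [0.4861 0.3256 0.053 ]] [0.5425329  0.31308133 0.053     ]
18.53799873839449 0.09838439455617784
pad [0.53678562 0.07988048 0.003     ]
```

Emit:
{"api": "apply_moves", "payload": {
  "steps": [0, 0, -3, 0.5, 0, 0, -6, 0.5, 0, 0, -9, 0.5, 0, 0, -12, 0.5, 0, 0, -15, 0.5, 0, 0, -17, 0.5, 0, 0, -18.6, 0.5, 0, 0, -18.6, 0.5],
  "jaw": 0,
  "newtons": 30
}}

```text
clock: 2.65
position: [0.5388, 0.3123, 0.0113]
ee_rot: [0.001, 0.987, 0.163, -0.004]
contact_force: [0.0, 0.1, -0.1]
width: 0.0855
gripper_force: 0.0
```

Emit:
{"api": "apply_moves", "payload": {
  "steps": [0, 0, 0, 0, 0, 0, 0, 0, 0, 0, 0, 0, 0, 0, 0, 0, 0, 0, 0, 0, 0, 0, 0, 0, 0, 0, 0, 0, 0, 0, 0, 0],
  "jaw": 120,
  "newtons": 30
}}

```text
clock: 3.32
position: [0.5427, 0.314, 0.0167]
ee_rot: [-0.0, 0.987, 0.163, 0.001]
contact_force: [0.7, 0.0, 6.1]
width: 0.0594
gripper_force: 36.3
```

Emit:
{"api": "apply_moves", "payload": {
  "steps": [0, 0, 1, 0, 0, 0, 3, 0, 0, 0, 5.5, 0, 0, 0, 8, 0, 0, 0, 10.5, 0, 0, 0, 12.5, 0, 0, 0, 13.5, 0, 0, 0, 13.5, 0]
}}

```text
clock: 3.98
position: [0.5423, 0.3141, 0.1525]
ee_rot: [-0.001, 0.987, 0.162, 0.002]
contact_force: [0.7, 1.1, -4.5]
width: 0.0597
gripper_force: 35.2
```

Emit:
{"api": "apply_moves", "payload": {
  "steps": [0, -1, 0, 4, 0, -3, 0, 10, 0, -5.5, 0, 16, 0, -8, 0, 22, 0, -10.5, 0, 28, 0, -13, 0, 34, 0, -15.5, 0, 40, -0.3, -18, 0, 46]
}}

```text
clock: 4.65
position: [0.5374, 0.1323, 0.1481]
ee_rot: [-0.001, 0.843, 0.537, -0.002]
contact_force: [0.2, 0.1, -3.7]
width: 0.0595
gripper_force: 35.1
```

Emit:
{"api": "apply_moves", "payload": {
  "steps": [0, -2, 0, 6, -0.2, -3.5, 0, 12, -0.3, -4.5, 0, 18, -0.3, -5.1, 0, 24, -0.3, -5.1, 0, 28.8, -0.3, -5.1, 0, 28.8, -0.3, -5.1, 0, 28.8]
}}

```text
clock: 5.23
position: [0.5344, 0.0826, 0.1488]
ee_rot: [-0.001, 0.686, 0.728, -0.001]
contact_force: [0.4, 0.5, -4.8]
width: 0.0595
gripper_force: 35.1
```

```bash
python3 - <<'E'
from h import *
s=get_state();print(s['clock'],s['position'],s['ee_rot'],s['contact_force'],s['width'])
a=get_image('top')[:,:,::-1];b=get_image('scene')[:,:,::-1]
A=cv2.resize(a[150:270,200:320],(500,500),interpolation=cv2.INTER_CUBIC);B=cv2.resize(b[130:250,210:282],(300,500),interpolation=cv2.INTER_CUBIC)
cv2.imwrite('pics/p1.png',np.hstack([A,B]))
E
```

```text
5.2333 [0.53437862 0.08257167 0.14876083] [-0.00128463  0.68608425  0.72752018 -0.00106763] [ 0.44038245  0.50935545 -4.79311493] 0.059489707307939454
```

View pics/p1.png

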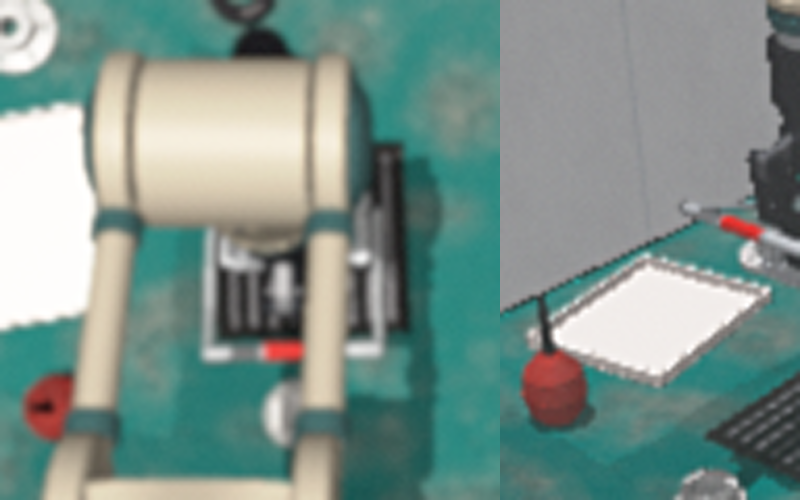

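Emit:
{"api": "apply_moves", "payload": {
  "steps": [0, 0, -2, 0, 0, 0, -4.5, 0, 0, 0, -7, 0, 0, 0, -9.5, 0, 0, 0, -11.5, 0, 0, 0, -12.6, 0, 0, 0, -13.1, 0, 0, 0, -13.2, 0]
}}

```text
clock: 6.0
position: [0.5349, 0.0829, 0.0174]
ee_rot: [-0.001, 0.685, 0.728, -0.001]
contact_force: [-0.1, -1.1, -5.1]
width: 0.0594
gripper_force: 35.1
```

Emit:
{"api": "apply_moves", "payload": {
  "steps": [0, 0, 0, 0, 0, 0, 0, 0]
}}

```text
clock: 6.17
position: [0.5366, 0.0828, 0.0192]
ee_rot: [0.001, 0.685, 0.728, 0.001]
contact_force: [0.1, 0.0, -4.1]
width: 0.0595
gripper_force: 35.1
```

Emit:
{"api": "apply_moves", "payload": {
  "steps": [0, 0, -0.1, 0, 0, 0, -0.2, 0, 0, 0, -0.2, 0, 0, 0, -0.2, 0]
}}

```text
clock: 6.5
position: [0.5359, 0.0826, 0.0168]
ee_rot: [0.0, 0.685, 0.728, 0.0]
contact_force: [0.1, -0.2, -2.7]
width: 0.0597
gripper_force: 35.3
```

Emit:
{"api": "apply_moves", "payload": {
  "steps": [0, 0, -0.1, 0, 0, 0, -0.1, 0, 0, 0, -0.1, 0]
}}

```text
clock: 6.75
position: [0.536, 0.0826, 0.0167]
ee_rot: [0.0, 0.685, 0.728, 0.0]
contact_force: [-2.6, 0.0, 4.1]
width: 0.0596
gripper_force: 36.2
```

Emit:
{"api": "apply_moves", "payload": {
  "steps": [0, 0, 0, 0, 0, 0, 0, 0, 0, 0, 0, 0, 0, 0, 0, 0],
  "jaw": 0
}}

```text
clock: 7.08
position: [0.5359, 0.0826, 0.0155]
ee_rot: [0.0, 0.685, 0.728, 0.0]
contact_force: [-0.7, -1.1, -0.9]
width: 0.0848
gripper_force: 0.0
```

Emit:
{"api": "apply_moves", "payload": {
  "steps": [0, 0, 1, 0, 0, 0, 3, 0, 0, 0, 6, 0, 0, 0, 9, 0, 0, 0, 12, 0, 0, 0, 15, 0, 0, 0, 18, 0, 0, 0, 18, 0]
}}

```text
clock: 7.75
position: [0.5394, 0.0827, 0.2025]
ee_rot: [0.005, 0.685, 0.728, 0.005]
contact_force: [0.9, -0.2, -0.1]
width: 0.0853
gripper_force: 0.0
```

Emit:
{"api": "apply_moves", "payload": {
  "steps": [-2, 0, 0, 0, -5, 0, 0, 0, -8, 0, 0, 0, -11, 0, 0, 0, -14, 0, 0, 0, -16, 0, 0, 0, -16, 0, 0, 0, -16, 0, 0, 0],
  "jaw": 180
}}

```text
clock: 8.42
position: [0.3751, 0.0826, 0.1958]
ee_rot: [0.001, 0.685, 0.728, 0.001]
contact_force: [0.7, -1.0, 0.4]
width: 0.0251
gripper_force: 0.0
```

```bash
python3 - <<'E'
from h import *
s=get_state();c=calibration('wrist');im=get_image('wrist');print(s['clock'],s['position'],s['ee_rot'],s['width'],c)
np.save('w2.npy',c,allow_pickle=True);cv2.imwrite('pics/w2.png',im[:,:,::-1])
E
```

```text
8.4167 [0.37505567 0.08262822 0.1958356 ] [6.41383212e-04 6.85077099e-01 7.28470020e-01 6.22388810e-04] 0.025066134327873288 {'fx': 309.70691628693146, 'fy': 309.70691628693146, 'cx': 319.0072176825646, 'cy': 203.8480822936156, 'xyz': array([0.37015914, 0.16165544, 0.34042129]), 'rotation': array([ 0.98758536, -0.15401157, -0.00591898,  0.03034081])}
```

View pics/w2.png

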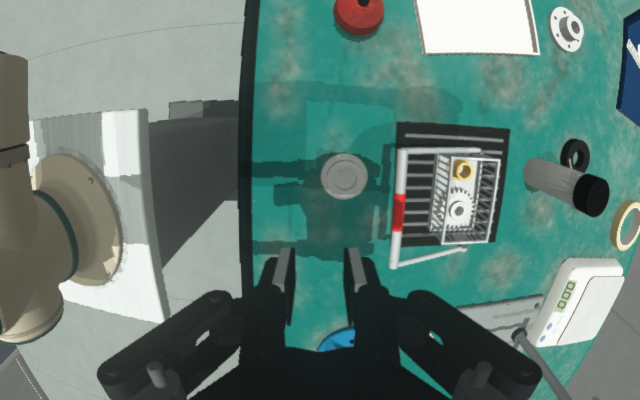

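The wrist view shows the basket standing on the pad. Its bar runs from (402,151) to (394,264), with the red sleeve at (400,212). The pad corners are at (398,123), (510,129) and (495,243).

```bash
python3 - <<'E'
from h import *
c=np.load('w2.npy',allow_pickle=True).item()
b=[onz('wrist',*q,.08,c)for q in((402,151),(394,264))]
v=b[0]-b[1];an=np.arctan2(v[1],v[0]);print(np.round(b,4),np.mean(b,0),np.degrees(an),np.linalg.norm(v))
print('sleeve',onz('wrist',400,212,.08,c))
r=[onz('wrist',*q,.053,c)for q in((436,151),(500,158),(489,243),(432,236))];print('rim',np.round(r,4),np.mean(r,0))
p=[onz('wrist',*q,.003,c)for q in((398,123),(510,129),(495,243))];print('pad',np.round(p,4),(p[0]+p[2])/2)
E
```

```text
[[0.4446 0.1309 0.08  ]
 [0.4527 0.0216 0.08  ]] [0.4486871  0.07622482 0.08      ] 94.23438637603435 0.10963361430584172
sleeve [0.45013484 0.07529726 0.08      ]
rim [[0.4874 0.1311 0.053 ]
 [0.5643 0.1324 0.053 ]
 [0.5739 0.0348 0.053 ]
 [0.4985 0.0415 0.053 ]] [0.53103138 0.08497925 0.053     ]
pad [[0.4587 0.1527 0.003 ]
 [0.6073 0.1654 0.003 ]
 [0.6195 0.0129 0.003 ]] [0.53912314 0.08279071 0.003     ]
```

Emit:
{"api": "apply_moves", "payload": {
  "steps": [3, -0.6, 0, 0, 6, -0.6, -1, 0, 7.4, -0.6, -3.5, 0, 7.4, -0.6, -6.5, 0, 7.4, -0.6, -9.5, 0, 7.4, -0.6, -12, 0, 7.4, -0.6, -13.4, 0, 7.4, -0.6, -13.4, 0]
}}

```text
clock: 9.13
position: [0.4487, 0.0764, 0.0581]
ee_rot: [-0.002, 0.685, 0.728, -0.002]
contact_force: [-0.8, -0.3, 0.3]
width: 0.0253
gripper_force: 0.0
```

Emit:
{"api": "apply_moves", "payload": {
  "steps": [0, 0, 0, 0]
}}

```text
clock: 9.22
position: [0.4506, 0.0765, 0.0606]
ee_rot: [-0.0, 0.685, 0.728, -0.0]
contact_force: [-0.5, 0.4, -0.0]
width: 0.0251
gripper_force: 0.0
```

Emit:
{"api": "apply_moves", "payload": {
  "steps": [0.4, 0, 0.2, 0, 0.7, 0, 0.4, 0, 1.0, 0, 1.1, 0, 1.3, 0, 1.7, 0, 1.65, 0.1, 2.3, 0, 2.05, 0.1, 2.9, 0, 2.5, 0.15, 3.45, 0, 3.0, 0.2, 3.95, 0]
}}

```text
clock: 9.88
position: [0.4797, 0.0785, 0.1019]
ee_rot: [0.0, 0.685, 0.728, -0.0]
contact_force: [-2.6, 0.6, 0.7]
width: 0.0249
gripper_force: 0.8
```

Emit:
{"api": "apply_moves", "payload": {
  "steps": [0.5, 0, 0.5, 0, 1.1, 0.05, 0.9, 0, 1.7, 0.1, 1.3, 0, 2.3, 0.15, 1.65, 0, 2.95, 0.2, 1.95, 0, 3.6, 0.2, 2.2, 0, 4.2, 0.25, 2.4, 0, 4.8, 0.25, 2.5, 0]
}}

```text
clock: 10.55
position: [0.5285, 0.0812, 0.126]
ee_rot: [0.0, 0.685, 0.728, 0.0]
contact_force: [-0.2, 0.3, 0.0]
width: 0.0252
gripper_force: 0.2
```

```bash
python3 - <<'E'
from h import *
s=get_state();print(s['clock'],s['position'],s['contact_force'])
b=get_image('scene')[:,:,::-1]
cv2.imwrite('pics/p2.png',cv2.resize(b[130:280,190:390],(800,600),interpolation=cv2.INTER_CUBIC))
E
```

```text
10.55 [0.52851708 0.08117856 0.12600164] [-0.23146519  0.28645136  0.00639999]
```

View pics/p2.png

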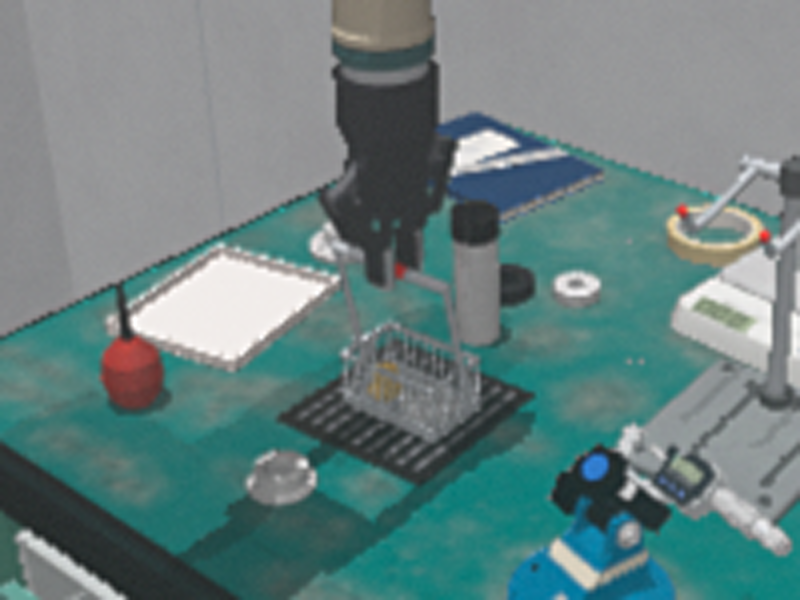

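The view shows the bail nearly upright between the fingers, the red sleeve at (400,272), and the basket square on the pad. I'll finish the swing, then back the finger off and rise clear.

Emit:
{"api": "apply_moves", "payload": {
  "steps": [0.5, 0, 0.1, 0, 1.0, 0.05, 0.1, 0, 1.4, 0.1, 0.1, 0, 1.7, 0.1, 0.1, 0, 1.7, 0.1, 0.1, 0, 1.4, 0.1, 0.1, 0, 1.1, 0.1, 0.1, 0, 1.1, 0.1, 0.1, 0]
}}

```text
clock: 11.27
position: [0.5373, 0.0821, 0.1267]
ee_rot: [-0.0, 0.685, 0.728, -0.0]
contact_force: [-0.8, 0.3, 0.5]
width: 0.0255
gripper_force: 0.0
```

Emit:
{"api": "apply_moves", "payload": {
  "steps": [0, 0, 1, 0, 0, 0, 3, 0, 0, 0, 5, 0, 0, 0, 7, 0, 0, 0, 8, 0, 0, 0, 8, 0, 0, 0, 8, 0]
}}

```text
clock: 11.85
position: [0.5386, 0.0821, 0.2073]
ee_rot: [0.0, 0.685, 0.728, 0.0]
contact_force: [-0.8, 0.0, 0.3]
width: 0.0252
gripper_force: 0.0
```

```bash
python3 - <<'E'
from h import *
s=get_state();c=calibration('wrist');im=get_image('wrist')[:,:,::-1];print(s['clock'],s['position'],s['contact_force'],s['width'])
np.save('w3.npy',c,allow_pickle=True);cv2.imwrite('pics/w3.png',im)
S=get_image('scene')[:,:,::-1];T=get_image('top')[:,:,::-1]
for nm,i in(('wrist',im),('scene',S),('top',T)):
    h=cv2.cvtColor(i.copy(),cv2.COLOR_BGR2HSV);m=(((h[...,0]<8)|(h[...,0]>172))&(h[...,1]>140)&(h[...,2]>90)).astype(np.uint8)
    n,l,st,ce=cv2.connectedComponentsWithStats(m)
    print(nm,[(ce[i].round(1).tolist(),st[i,:].tolist()) for i in range(1,n) if st[i,4]>3])
E
```

```text
11.85 [0.53863689 0.08210469 0.20728545] [-0.84173601  0.02951975  0.26751252] 0.025192370845121503
wrist [([198.5, 13.8], [179, 0, 40, 30, 846]), ([317.9, 221.7], [311, 199, 14, 46, 598])]
scene [([360.2, 182.4], [359, 182, 3, 2, 5]), ([380.5, 188.5], [380, 188, 2, 2, 4]), ([290.1, 193.3], [286, 192, 9, 4, 17]), ([221.0, 219.7], [216, 215, 13, 13, 101])]
top [([208.9, 246.9], [207, 242, 5, 11, 34])]
```

View pics/w3.png

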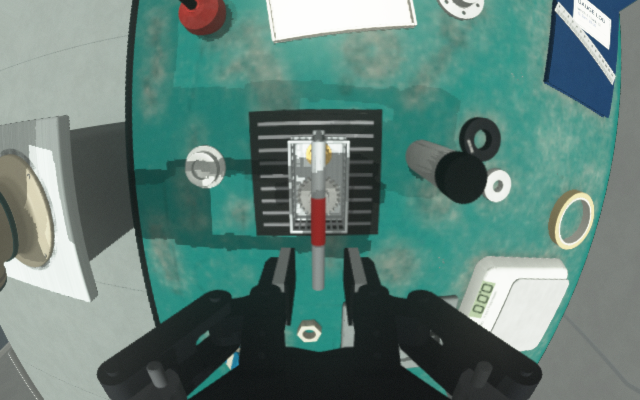

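The wrist view shows the bail standing upright on its own over the basket on the pad, with the red sleeve at (318,222). The fingers are clear of it.

```bash
python3 - <<'E'
from h import *
c=np.load('w3.npy',allow_pickle=True).item()
print(onz('wrist',317.9,221.7,.142,c),tri(ray('wrist',317.9,221.7,c),ray('scene',290.1,193.3)))
b=[onz('wrist',*q,.142,c)for q in((319.5,140),(318,288))];v=b[0]-b[1];print(np.round(b,4),np.degrees(np.arctan2(v[1],v[0])))
s=get_state();q=s['ee_rot'];print(s['position'],2*np.degrees(np.arctan2(q[2],q[1]))-90)
E
```

```text
[0.53838019 0.08055385 0.142     ] [0.53729122 0.08238325 0.14445262]
[[0.5359 0.1394 0.142 ]
 [0.5419 0.0235 0.142 ]] 92.96460517537282
[0.53766421 0.08206097 0.20552733] 3.5082432847057277
```

Emit:
{"api": "apply_moves", "payload": {
  "steps": [0, -0.1, -2, 0, 0, -0.1, -4.5, 0, 0, -0.1, -6.5, 0, 0, -0.1, -7.8, 0, 0, -0.1, -8.2, 0, 0, -0.1, -8.2, 0]
}}

```text
clock: 12.5
position: [0.5371, 0.081, 0.1228]
ee_rot: [-0.002, 0.685, 0.728, -0.002]
contact_force: [0.0, -0.2, 0.1]
width: 0.0252
gripper_force: 0.0
```

Emit:
{"api": "apply_moves", "payload": {
  "steps": [0, 0, 0, 0, 0, 0, 0, 0, 0, 0, 0, 0, 0, 0, 0, 0, 0, 0, 0, 0],
  "jaw": 255,
  "newtons": 40
}}

```text
clock: 12.92
position: [0.5389, 0.0812, 0.1253]
ee_rot: [0.0, 0.685, 0.728, 0.0]
contact_force: [-0.5, 1.1, -2.3]
width: 0.008
gripper_force: 39.0
```

Emit:
{"api": "apply_moves", "payload": {
  "steps": [0, 0, 0.3, 0, 0, 0, 0.8, 0, 0, 0, 1.6, 0, 0, 0, 2.8, 0, 0, 0, 4.3, 0, 0, 0, 6, 0, 0, 0, 7.5, 0, 0, 0, 8.5, 0]
}}

```text
clock: 13.58
position: [0.5393, 0.081, 0.2122]
ee_rot: [0.001, 0.685, 0.728, 0.001]
contact_force: [-0.2, -0.0, -4.6]
width: 0.0084
gripper_force: 39.0
```

Emit:
{"api": "apply_moves", "payload": {
  "steps": [0, 0, 1.2, 0, 0.1, 0, 2.8, 0, 0.2, -0.5, 4.4, 0, 0.4, -1.7, 5.8, 0, 0.7, -3.5, 6.6, 0, 1, -5.7, 7, 0, 1.3, -8, 7, 0, 1.6, -10.4, 7, 0]
}}

```text
clock: 14.25
position: [0.5545, -0.0236, 0.2806]
ee_rot: [0.0, 0.685, 0.729, 0.0]
contact_force: [-0.1, 0.4, -4.2]
width: 0.0085
gripper_force: 39.0
```

Emit:
{"api": "apply_moves", "payload": {
  "steps": [0.2, -2.4, 0, 0, 0.4, -4.8, 0, 0, 0.6, -7.2, 0, 0, 0.8, -9.4, 0, 0, 0.9, -11.2, 0, 0, 1, -12.5, 0, 0, 1, -13.2, 0, 0, 1, -13.2, 0, 0]
}}

```text
clock: 14.92
position: [0.5645, -0.1562, 0.2797]
ee_rot: [0.0, 0.686, 0.728, -0.0]
contact_force: [0.2, -0.7, -3.3]
width: 0.0083
gripper_force: 39.0
```

Emit:
{"api": "apply_moves", "payload": {
  "steps": [0, 0, -0.5, 0, 0, 0, -1.5, 0, 0, 0, -2.8, 0, 0, 0, -4.1, 0, 0, 0, -5.2, 0, 0, 0, -5.7, 0, 0, 0, -5.7, 0, 0, 0, -5.7, 0]
}}

```text
clock: 15.58
position: [0.5646, -0.1544, 0.2227]
ee_rot: [-0.0, 0.685, 0.729, 0.0]
contact_force: [-0.8, -0.5, -4.2]
width: 0.0085
gripper_force: 39.0
```

```bash
python3 - <<'E'
from h import *
s=get_state();q=s['ee_rot'];print(s['clock'],s['position'],s['contact_force'],2*np.degrees(np.arctan2(q[2],q[1]))-90)
c=calibration('wrist');np.save('w4.npy',c,allow_pickle=True);w=get_image('wrist')[:,:,::-1];S=get_image('scene')[:,:,::-1]
cv2.imwrite('pics/w4r.png',w);cv2.imwrite('pics/s4r.png',S)
cv2.imwrite('pics/w4.png',np.hstack([cv2.resize(w,(480,300))[:, :],cv2.resize(S[150:262,300:420],(320,300),interpolation=cv2.INTER_CUBIC)]))
for nm,i in(('wrist',w),('scene',S)):
    h=cv2.cvtColor(i.copy(),cv2.COLOR_BGR2HSV);m=(((h[...,0]<8)|(h[...,0]>172))&(h[...,1]>140)&(h[...,2]>90)).astype(np.uint8)
    n,l,st,ce=cv2.connectedComponentsWithStats(m)
    print(nm,[(ce[i].round(1).tolist(),int(st[i,4])) for i in range(1,n) if st[i,4]>3])
E
```

```text
15.5833 [ 0.56462213 -0.15444807  0.22266513] [-0.81498862 -0.47022583 -4.19952229] 3.5382628424671196
wrist [([410.5, 212.9], 187), ([319.0, 280.9], 1186)]
scene [([364.2, 185.8], 4), ([380.5, 188.5], 4), ([220.9, 219.7], 98)]
```

View pics/w4.png

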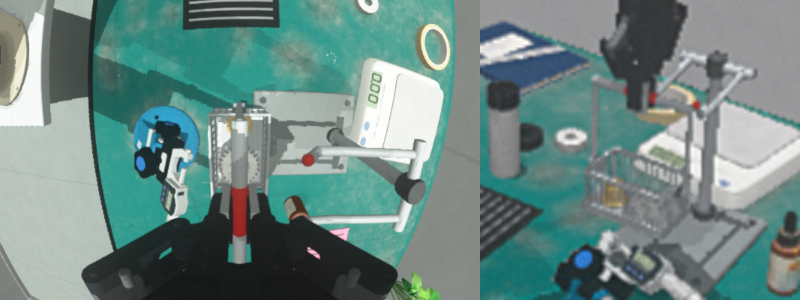

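The left half is the wrist view: the bar's sleeve is held at about (319,281) in full-frame pixels and the left red tip is at (410,213). The right half is the scene view, with the basket hanging level in front of the prongs and clear of the micrometer stand.

```bash
python3 - <<'E'
from h import *
c=np.load('w4.npy',allow_pickle=True).item()
print('tipL wrist',onz('wrist',410.5,212.9,.221,c))
print('sleeve',onz('wrist',319,280.9,.241,c),tri(ray('wrist',318.5,190,c),ray('wrist',318.5,190.1,c)) if 0 else '')
# prong centre-line and bar far end
print('bar end',onz('wrist',320,138,.241,c))
E
```

```text
tipL wrist [ 0.61035328 -0.1240493   0.221     ]
sleeve [ 0.56493148 -0.15409844  0.241     ] 
bar end [ 0.5612053  -0.08764319  0.241     ]
```

Emit:
{"api": "apply_moves", "payload": {
  "steps": [0.3, 0, 0.2, 0, 1.1, 0, 0.2, 0, 2.3, 0, 0.2, 0, 3.7, 0, 0.2, 0, 5, 0, 0.2, 0, 6.1, 0, 0.2, 0, 6.8, -0.1, 0.2, 0, 7, -0.1, 0.2, 0]
}}

```text
clock: 16.35
position: [0.6366, -0.1563, 0.2248]
ee_rot: [0.001, 0.685, 0.728, 0.0]
contact_force: [0.3, -1.2, -4.3]
width: 0.0087
gripper_force: 39.0
```

Emit:
{"api": "apply_moves", "payload": {
  "steps": [0, 0, -0.3, 0, 0, 0, -0.8, 0, 0, 0, -1.4, 0, 0, 0, -2, 0, 0, 0, -2.5, 0, 0, 0, -2.9, 0, 0, 0, -2.9, 0, 0, 0, -2.9, 0]
}}

```text
clock: 17.02
position: [0.6343, -0.1559, 0.1955]
ee_rot: [-0.0, 0.685, 0.728, -0.0]
contact_force: [0.2, 0.3, -4.6]
width: 0.0082
gripper_force: 39.0
```

Emit:
{"api": "apply_moves", "payload": {
  "steps": [0, 0, -0.1, 0, 0, 0, -0.2, 0, 0, 0, -0.3, 0, 0, 0, -0.3, 0]
}}

```text
clock: 17.35
position: [0.6346, -0.1559, 0.1928]
ee_rot: [0.0, 0.685, 0.728, 0.0]
contact_force: [-0.2, 0.4, -4.2]
width: 0.0085
gripper_force: 39.0
```

Emit:
{"api": "apply_moves", "payload": {
  "steps": [0, 0, -0.1, 0, 0, 0, -0.2, 0, 0, 0, -0.2, 0, 0, 0, -0.2, 0]
}}

```text
clock: 17.68
position: [0.6348, -0.156, 0.1918]
ee_rot: [0.001, 0.685, 0.728, 0.0]
contact_force: [-0.9, -0.1, 1.7]
width: 0.0086
gripper_force: 39.6
```

```bash
python3 - <<'E'
from h import *
s=get_state();print(s['clock'],s['position'],s['contact_force'])
S=get_image('scene')[:,:,::-1]
cv2.imwrite('pics/s5.png',cv2.resize(S[150:262,300:450],(800,597),interpolation=cv2.INTER_CUBIC))
E
```

```text
17.6833 [ 0.63478644 -0.1559689   0.19183171] [-0.86183133 -0.1086665   1.72371582]
```

View pics/s5.png

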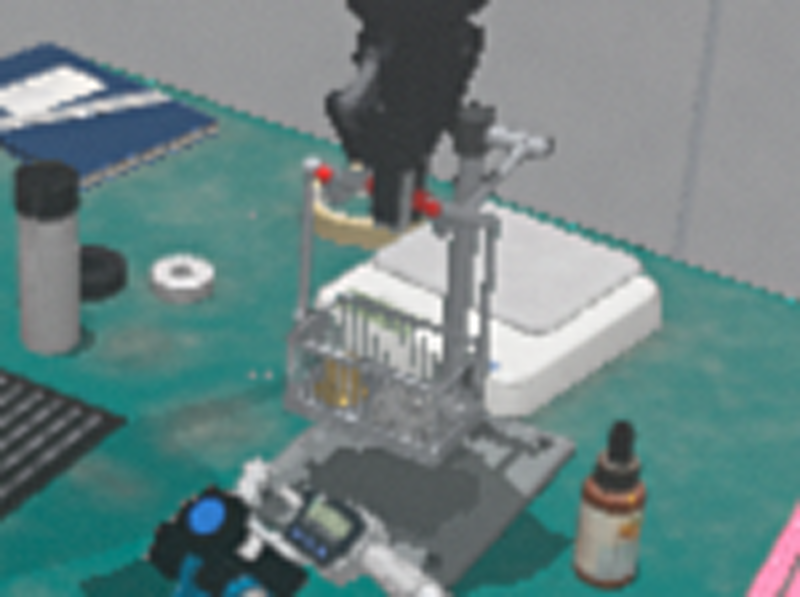

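The bar rests behind both red tips, at (323,173) and (428,206), with the basket level below and its weight on the prongs. Releasing now.

Emit:
{"api": "apply_moves", "payload": {
  "steps": [0, 0, 0, 0, 0, 0, 0, 0, 0, 0, 0, 0, 0, 0, 0, 0, 0, 0, 0, 0, 0, 0, 0, 0],
  "jaw": 170
}}

```text
clock: 18.23
position: [0.6347, -0.1559, 0.1908]
ee_rot: [0.0, 0.685, 0.728, 0.0]
contact_force: [-0.2, -0.1, -0.4]
width: 0.0283
gripper_force: 0.0
```

Emit:
{"api": "apply_moves", "payload": {
  "steps": [0, 0, 0.5, 0, 0, 0, 1.5, 0, 0, 0, 3, 0, 0, 0, 5, 0, 0, 0, 7.5, 0, 0, 0, 10, 0, 0, 0, 11.5, 0, 0, 0, 12, 0]
}}

```text
clock: 18.9
position: [0.6359, -0.1563, 0.3155]
ee_rot: [0.003, 0.685, 0.728, 0.002]
contact_force: [0.9, 0.6, 0.3]
width: 0.0285
gripper_force: 0.0
```

Emit:
{"api": "apply_moves", "payload": {
  "steps": [0, 0, 0, 0, 0, 0, 0, 0, 0, 0, 0, 0, 0, 0, 0, 0, 0, 0, 0, 0, 0, 0, 0, 0, 0, 0, 0, 0, 0, 0, 0, 0]
}}

```text
clock: 19.57
position: [0.6346, -0.1559, 0.3105]
ee_rot: [-0.0, 0.685, 0.728, -0.0]
contact_force: [-0.2, 0.9, -0.5]
width: 0.0285
gripper_force: 0.0
```

```bash
python3 - <<'E'
from h import *
s=get_state();print(s['clock'],s['position'],s['contact_force'])
S=get_image('scene')[:,:,::-1];w=get_image('wrist')[:,:,::-1];S2=get_image('scene')[:,:,::-1]
print('motion',np.abs(S[170:245,340:400].astype(int)-S2[170:245,340:400]).max())
cv2.imwrite('pics/s6.png',np.hstack([cv2.resize(S[150:262,340:415],(300,448),interpolation=cv2.INTER_CUBIC),cv2.resize(w[50:330,160:470],(496,448))]))
E
```

```text
19.5667 [ 0.6345636  -0.15587668  0.31053896] [-0.16902015  0.91205263 -0.50878749]
motion 9
```

View pics/s6.png

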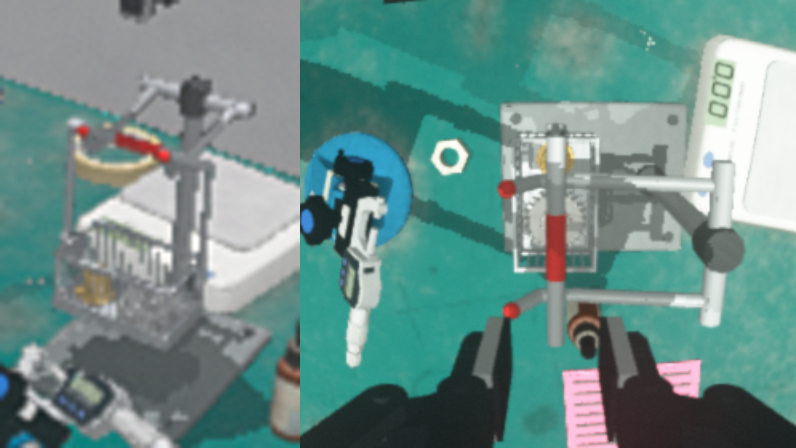

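The bar sits across both prongs, with the tips at (507,188) and (512,311) and the sleeve midway at (556,248). The basket hangs level and the gripper is clear. I'll let it settle briefly, then hand in.

Emit:
{"api": "apply_moves", "payload": {
  "steps": [0, 0, 1, 0, 0, 0, 2, 0, 0, 0, 2, 0, 0, 0, 2, 0, 0, 0, 2, 0, 0, 0, 2, 0, 0, 0, 2, 0, 0, 0, 2, 0]
}}

```text
clock: 20.38
position: [0.6345, -0.1558, 0.3304]
ee_rot: [-0.0, 0.685, 0.728, -0.0]
contact_force: [0.6, 0.2, -0.1]
width: 0.0286
gripper_force: 0.0
```

Emit:
{"api": "apply_moves", "payload": {
  "steps": [0, 0, 0, 0, 0, 0, 0, 0, 0, 0, 0, 0, 0, 0, 0, 0, 0, 0, 0, 0, 0, 0, 0, 0, 0, 0, 0, 0, 0, 0, 0, 0]
}}

```text
clock: 21.05
position: [0.6346, -0.1559, 0.3309]
ee_rot: [0.0, 0.685, 0.728, 0.0]
contact_force: [-0.5, -0.1, 0.3]
width: 0.0286
gripper_force: 0.0
```

```bash
python3 -c "
from rig import *
print(sign_off())"
```

```text
the job is handed in; nothing more can be done
None
```

The basket hangs level by its bail on both prongs, after standing on the pad with its bail swung upright and let go; the job was handed in at about 21 s of the 72 s, with the gripper clear and no bystander seen to move.

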